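# Labyrinth seal into the push-latch drawer

### The job

Put the grey steel labyrinth seal away out of the coal dust: push in the front of the shut drawer once so that its push latch lets go and the drawer springs open, set the seal flat on the drawer floor with its hub up and let go of it, then push the drawer home again until the latch holds it shut.

Things in the scene. Friction and masses are not known exactly. Their poses are not given: they have to be found in the camera images.
- drawer (a joint): Drawer of the low grey cabinet, m: 0 latched shut, 0.095 sprung open, -0.013 solid stop. Push latch: pressing the front in 10 mm or more from 0 (or to the stop) and letting go releases it; it springs out in 1.5 s, so draw back 120 mm or lift clear. When open, pushing it to the stop and letting go latches it; one more press releases it. Push: 2 N open, 5 N shut, brief peaks to 12 N before the stop.
- drawer_front (a point): Centre of the outer face of the drawer's plain handleless steel front, 37 mm above the bench; moves with the drawer. x points level into the cabinet (pushing direction), z up. Front 190 mm wide, 60 high (from 7 to 67 mm above the bench), 12 thick. Cabinet 200 wide (y), 188 deep, 75 high; its body begins 27 mm behind this face when latched. Press its upper half (fingertips at 40 mm).
- tray (a point): Centre of the drawer's inner floor, 20 mm above the bench; moves with the drawer, axes as drawer_front, 70.5 mm behind the front's outer face. Inside 117 mm long (x), 150 wide (y), side walls 30 high, front 47 above the floor. Fully open, the 110 mm of floor nearest the front are clear of the cabinet, so this point is open from above.
- seal: Labyrinth seal, plain grey steel, about 0.32 kg: round flange 60 mm across, 10 thick, and on it a hub 40 mm across with three fine grooves; 40 mm high in all. Origin: centre of its underside; z up. Stands hub up on the bench, right of the cabinet, among a wider bronze end bell, a yellow bumper ring and a low plain steel collar. Grip the hub, fingertips above the flange.
Not all that is in view belongs to the job. What is shaped like the seal but blue, pink or purple is not meant.

How it is judged:
On the way, in this order (a step that is already met when the one before it is completed fails the run):
1. the latch is released and the drawer has sprung open (more than 80 mm) (value of joint drawer above 0.08 m), for 0.2 s.
2. the seal lies flat on the floor of the open drawer, hub up, let go (x of seal in the frame of tray between -0.033 and 0.033 m and y of seal in the frame of tray between -0.05 and 0.05 m and z of seal in the frame of tray between -0.008 and 0.008 m and angle between seal's own z axis and vertical below 0.17 rad and value of joint drawer above 0.06 m and contact force between the fingers and seal below 0.1 N), for 0.2 s.
At the end, for the whole second after the job is handed in: The drawer is held shut by its latch (within 6 mm of 0) and the seal lies at rest inside it on the drawer floor, hub up (tilt under 10 degrees) (x of seal in the frame of tray between -0.033 and 0.033 m and y of seal in the frame of tray between -0.05 and 0.05 m and z of seal in the frame of tray between -0.008 and 0.008 m and angle between seal's own z axis and vertical below 0.17 rad and value of joint drawer between -0.006 and 0.006 m and linear speed of seal below 0.03 m/s); the robot touches nothing.
It also fails if it takes over 67 s, if anything falls off the work surface, if the arm or the gripper's body presses on something with over 40 N, if the wrist force passes 120 N, or if a joint passes its speed limit or range.

### The arm

A 6-joint arm with a two-finger parallel gripper is mounted at the origin on the work surface. World frame = base frame: x ahead of the robot, y to its left, z up, the work surface at z = 0. Lengths are in m, angles in rad, forces in N, time in s.
With the tool pointing down it reaches from about 0.3 to 0.75 m from the base axis. Payload 8.5 kg.
Tool frame: the origin (TCP) lies between the finger pads; the fingertips stand 22 mm ahead of it and the grasp point (between the pads) lies 3 mm ahead of it; z points along the fingers, y is the line along which they close (so a half turn about z gives the same grasp; the last joint's range is limited). The gripper opens to 85 mm and grips with 20 to 120 N. Pads are 22 mm wide; open, the fingers measure 114 mm over their backs; the gripper's body (76 mm by 85 mm) begins 54 mm behind the grasp point. The pads swing forward as they close: fully open they stand 13 mm farther back than shut.
Start: joints at [1.014, 0.381, 1.297, -0, 1.464, -0.215], TCP at [0.184, 0.518, 0.253] pointing down, gripper open.
Joint ranges: [-3.11, 3.11], [-0.89, 2.33], [0.22, 2.48], [-1.42, 4.56], [0.17, 2.85], [-2.88, 2.88]. Speed limits (rad/s): [2.39, 2.39, 3.14, 3.14, 3.14, 3.14].

### API

Orientations are given as a unit quaternion [x, y, z, w].
In Python, from station import bot, vision gives the robot as it stands. The module is installed in compiled form; this text tells all that it offers.
- The arm moves only by the tool apply_moves, never from a script. Its argument "targets" is a list of rows, each an object of numbers: "wx", "wy", "wz": the turn, a rotation vector about the tool's x, y, z in parts of the range, where 1.0 means 360 degrees; "dx", "dy", "dz": the shift along the tool's x, y, z in parts of the range, where 1.0 means 0.8 m; "gripper": the opening, from -1 (shut) to 1 (fully open). In form: [{"wx": .., "wy": .., "wz": .., "dx": .., "dy": .., "dz": .., "gripper": ..}, ...]. A call has 1 to 20 rows; each row is the pose to reach, as a shift and turn from the pose commanded when the call began, along the tool's axes at that moment; what a row does not reach only later rows make up. A row lasts 1/12 s, in which the tool goes at most 41.7 mm and 7.16 degrees, less where a joint would pass 70% of its speed; a pose out of reach is approached as far as the arm can. No shift or turn number may pass 1 either way. A call with a gripper value outside its range is refused whole. The fingers move at their own pace and stop on an object; "newtons" is the grip in N (left out, the last holds). Time passes only in rows, so rows that repeat a pose let the fingers close. It gives the time, the measured TCP pose, the force, the opening and the grip force at its end, in the units of the state.
- bot.read_state(): the state, without advancing time (a new reading comes with each control period).
- vision.snapshot(name): name is "side" or "top"; returns a dict with "frame" (400x640x3 uint8, red, green, blue), "range_z" (400x640 float32, m along the optical axis (not along the pixel's ray), 0 where there is no reading), "fx", "fy", "cx", "cy" (pixels), "position" and "orientation" of the camera in the world. Camera axes: x right, y up, looking along -z (the intrinsics and any distortion apply to the point x, -y, -z); pixel columns grow to the right and rows downward; lengths in m; the calibration is good to about 2 mm. A picture is of the moment at which its call begins.
- bot.finish_job(): hands the job in; it is judged then, once.
The state is a dict: "clock": time; "joint_positions": joint angles; "joint_velocities": joint speeds; "tau": joint torques, N m; "tcp_pos": TCP position; "tool_rot": TCP orientation; "contact_force": force on the tool from outside, world axes, zero at the start; "moment": the same for the moment, N m; "gripper_width": opening from 0.0 (shut) to 1.0 (fully open); "gripper_force": force on a finger pad.
Only numpy, scipy, OpenCV 4.12 (cv2) and the standard library are available. Lean on these libraries where they do the work, as an engineer would, in place of code of your own. Each camera call takes 0.05 s, during which the arm holds its last target. There are 200 camera calls.

## Working session

There is one attempt and no reset: what is moved stays moved. The work goes in short steps, Python scripts to look and compute and a tool call to move; the robot and the scene stay as the last step left them, time stands still between calls to the robot, and variables do not carry over. Pictures are saved under pics/ and viewed, at most 10 in all, crops included, and the job is handed in when it is done.

Besides the shell and the picture viewer there is one more tool, called in YAML: its name, and indented under it one key for each argument. apply_moves: Moves the arm, as the interface text tells. Its arguments: {"type":"object","properties":{"targets":{"type":"array","items":{"type":"object","properties":{"wx":{"type":"number"},"wy":{"type":"number"},"wz":{"type":"number"},"dx":{"type":"number"},"dy":{"type":"number"},"dz":{"type":"number"},"gripper":{"type":"number"}}}},"newtons":{"type":"number"}},"required":["targets"]}

```bash
mkdir -p pics
cat > h.py <<'E'
import numpy as np,cv2
from scipy.spatial.transform import Rotation as R
from station import bot,vision
def snap(n,save=None):
    s=vision.snapshot(n)
    if save: cv2.imwrite('pics/'+save,cv2.cvtColor(s['frame'],cv2.COLOR_RGB2BGR))
    return s
def cloud(s):
    z=s['range_z'];v,u=np.mgrid[:400,:640]
    p=np.stack([(u-s['cx'])/s['fx']*z,-(v-s['cy'])/s['fy']*z,-z],-1)
    w=p@R.from_quat(s['orientation']).as_matrix().T+np.array(s['position']); w[z==0]=np.nan
    return w
def rel(st,target):  # world delta to tool axes
    return R.from_quat(st['tool_rot']).inv().apply(np.array(target)-st['tcp_pos'])
E
python3 - <<'E'
from h import *
for n in('top','side'):
    s=snap(n,n+'1.png');np.savez(n+'1.npz',**s)
    print(n,s['position'],s['orientation'],s['fx'],s.keys())
st=bot.read_state();print(st['tcp_pos'],st['tool_rot'],st['clock'])
E
```

```text
top [ 0.52479995 -0.12122001  0.77815781] [ 0.04583445 -0.02685776 -0.70548528  0.70673077] 375.16258152445204 dict_keys(['frame', 'range_z', 'fx', 'fy', 'cx', 'cy', 'position', 'orientation'])
side [0.32175988 0.48079098 0.52294666] [-0.09468406  0.45509879  0.86926864 -0.16820241] 396.2805520287417 dict_keys(['frame', 'range_z', 'fx', 'fy', 'cx', 'cy', 'position', 'orientation'])
[0.18421284 0.51799984 0.25277848] [ 1.70068243e-01  9.85432081e-01 -5.82640764e-04 -2.58524620e-04] 0.1
```

View pics/top1.png

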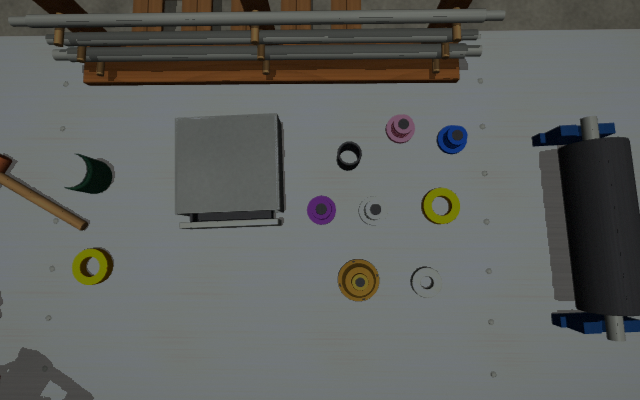

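View pics/side1.png

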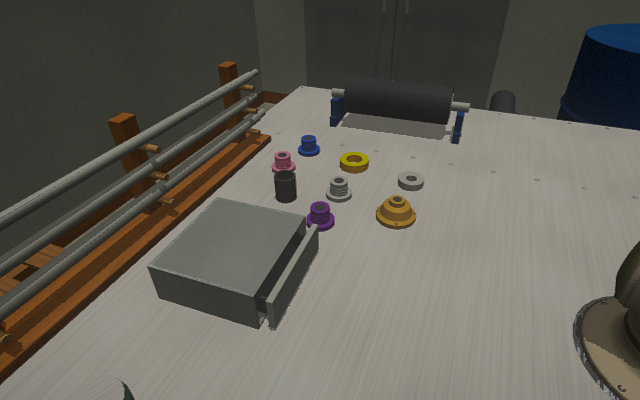

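In the top view the seal is at about (372,210), with the purple decoy at (321,210), the cabinet around (228,165) and the drawer front along row ~224. In the side view the seal is at (339,188) and the drawer front runs from (270,315) to (315,230).

Run:
```python
from h import *
for n,box,fb in(('top',(350,190,395,230),(165,200,295,235)),('side',(315,165,362,206),(255,215,325,325))):
    s=dict(np.load(n+'1.npz'));w=cloud(s)
    u0,v0,u1,v1=box;P=w[v0:v1,u0:u1].reshape(-1,3);P=P[~np.isnan(P[:,0])]
    print(n,'bench z',np.percentile(P[:,2],[5,30]), 'nvalid',len(P))
    for lo,hi in((.004,.02),(.02,.035),(.034,.05)):
        q=P[(P[:,2]>lo)&(P[:,2]<hi)]
        if len(q)>5:
            c,r=cv2.minEnclosingCircle(q[:,:2].astype(np.float32)); print(lo,hi,len(q),np.median(q[:,2]).round(4),np.round(c,4),round(r,4),q[:,:2].mean(0).round(4))
    u0,v0,u1,v1=fb;P=w[v0:v1,u0:u1].reshape(-1,3);P=P[~np.isnan(P[:,0])]
    q=P[(P[:,2]>.06)&(P[:,2]<.0705)]
    print('front top',len(q),np.median(q[:,2]), cv2.boxPoints(cv2.minAreaRect(q[:,:2].astype(np.float32))).round(4).tolist())
    P=w.reshape(-1,3);q=P[(P[:,2]>.072)&(P[:,2]<.079)&(P[:,0]>.35)&(P[:,0]<.75)&(P[:,1]>-.1)&(P[:,1]<.25)]
    rc=cv2.minAreaRect(q[:,:2].astype(np.float32)); print('cab',len(q),np.median(q[:,2]),rc, cv2.boxPoints(rc).round(4).tolist())
# two-view check: hub-top centre by sight of purple/others: height profile near the seal
    for m in ('near',):
        c=np.array([0.5,-.22]);
```

```text
top bench z [-0.00250649 -0.00052129] nvalid 1796
0.004 0.02 328 0.0096 [ 0.5791 -0.2198] 0.0319 [ 0.5786 -0.2147]
0.02 0.035 16 0.0257 [ 0.5757 -0.2069] 0.0157 [ 0.5733 -0.2027]
0.034 0.05 330 0.0397 [ 0.5807 -0.2179] 0.0201 [ 0.5804 -0.2175]
front top 628 0.06627526911208098 [[0.5414999723434448, 0.15940000116825104], [0.5497999787330627, -0.0348999984562397], [0.5870000123977661, -0.0333000011742115], [0.5787000060081482, 0.16089999675750732]]
cab 9217 0.07453806710635702 ((0.6634189486503601, 0.06979028880596161), (0.18091225624084473, 0.19960997998714447), 2.340435743331909) [[0.5690000057220459, 0.16580000519752502], [0.5770999789237976, -0.03359999880194664], [0.7578999996185303, -0.026200000196695328], [0.7497000098228455, 0.17319999635219574]]
side bench z [-1.38823596e-03 -7.54693715e-05] nvalid 1915
0.004 0.02 355 0.0102 [ 0.5901 -0.2598] 0.0752 [ 0.5786 -0.2412]
0.02 0.035 116 0.0264 [ 0.5725 -0.2619] 0.0673 [ 0.5766 -0.2236]
0.034 0.05 230 0.0399 [ 0.5838 -0.1739] 0.0649 [ 0.5801 -0.1917]
front top 774 0.06643816315796672 [[0.5364999771118164, 0.1615000069141388], [0.5490999817848206, -0.033799998462200165], [0.5821999907493591, -0.031700000166893005], [0.5695000290870667, 0.16369999945163727]]
cab 8576 0.0748457804891747 ((0.661887526512146, 0.07080520689487457), (0.1818234920501709, 0.20334962010383606), 2.0001728534698486) [[0.5674999952316284, 0.16920000314712524], [0.5745999813079834, -0.03400000184774399], [0.7562999725341797, -0.02759999968111515], [0.7491999864578247, 0.17560000717639923]]
```

Run:
```python
from h import *
st=bot.read_state()
print(rel(st,[.50,.061,.2]),R.from_quat(st['tool_rot']).as_matrix().round(4).tolist())
Rt=R.from_matrix(np.array([[-np.cos(.0405),-np.sin(.0405),0],[-np.sin(.0405),np.cos(.0405),0],[0,0,-1]]).T)
print(np.degrees((R.from_quat(st['tool_rot']).inv()*Rt).as_rotvec()))
```

```text
[-0.45071438 -0.32465259  0.05303955] [[-0.9422, 0.3352, -0.0007], [0.3352, 0.9422, -0.0011], [0.0003, -0.0012, -1.0]]
[ -0.06655674  -0.03115999 -21.90405386]
```

Careful with the scale: shifts go in shares of 0.8 m and turns go in shares of 360 degrees. That gives: -0.4507 m is -0.5634, -0.3247 m is -0.4059, -21.9 degrees is -0.0608.

apply_moves:
  targets:
    - {"dx":-0.5634,"dy":-0.4059,"dz":0.0663,"wz":-0.0608,"gripper":-1}
    - {"dx":-0.5634,"dy":-0.4059,"dz":0.0663,"wz":-0.0608,"gripper":-1}
    - {"dx":-0.5634,"dy":-0.4059,"dz":0.0663,"wz":-0.0608,"gripper":-1}
    - {"dx":-0.5634,"dy":-0.4059,"dz":0.0663,"wz":-0.0608,"gripper":-1}
    - {"dx":-0.5634,"dy":-0.4059,"dz":0.0663,"wz":-0.0608,"gripper":-1}
    - {"dx":-0.5634,"dy":-0.4059,"dz":0.0663,"wz":-0.0608,"gripper":-1}
    - {"dx":-0.5634,"dy":-0.4059,"dz":0.0663,"wz":-0.0608,"gripper":-1}
    - {"dx":-0.5634,"dy":-0.4059,"dz":0.0663,"wz":-0.0608,"gripper":-1}
    - {"dx":-0.5634,"dy":-0.4059,"dz":0.0663,"wz":-0.0608,"gripper":-1}
    - {"dx":-0.5634,"dy":-0.4059,"dz":0.0663,"wz":-0.0608,"gripper":-1}
    - {"dx":-0.5634,"dy":-0.4059,"dz":0.0663,"wz":-0.0608,"gripper":-1}
    - {"dx":-0.5634,"dy":-0.4059,"dz":0.0663,"wz":-0.0608,"gripper":-1}
    - {"dx":-0.5634,"dy":-0.4059,"dz":0.0663,"wz":-0.0608,"gripper":-1}
    - {"dx":-0.5634,"dy":-0.4059,"dz":0.0663,"wz":-0.0608,"gripper":-1}
    - {"dx":-0.5634,"dy":-0.4059,"dz":0.0663,"wz":-0.0608,"gripper":-1}
    - {"dx":-0.5634,"dy":-0.4059,"dz":0.0663,"wz":-0.0608,"gripper":-1}
    - {"dx":-0.5634,"dy":-0.4059,"dz":0.0663,"wz":-0.0608,"gripper":-1}
    - {"dx":-0.5634,"dy":-0.4059,"dz":0.0663,"wz":-0.0608,"gripper":-1}
    - {"dx":-0.5634,"dy":-0.4059,"dz":0.0663,"wz":-0.0608,"gripper":-1}

```text
$.targets[0]: bad value
```

Scaled: -0.03 m is -0.0375, -0.02 m is -0.025, -5 degrees is -0.0139.

apply_moves:
  targets:
    - {"wx":0,"wy":0,"wz":-0.0139,"dx":-0.0375,"dy":-0.025,"dz":0,"gripper":-1}

```text
clock: 0.18
tcp_pos: [0.204, 0.4914, 0.2526]
tool_rot: [0.125, 0.992, 0.0, -0.001]
contact_force: [0.8, 0.6, -0.2]
gripper_width: 0.884
gripper_force: 0.0
```

Scaled: -0.3925 m is -0.4906, -0.3402 m is -0.4253, -16.9 degrees is -0.0469.

apply_moves:
  targets:
    - {"wx":0,"wy":0,"wz":-0.0469,"dx":-0.4906,"dy":-0.4253,"dz":0.0663,"gripper":-1}
    - {"wx":0,"wy":0,"wz":-0.0469,"dx":-0.4906,"dy":-0.4253,"dz":0.0663,"gripper":-1}
    - {"wx":0,"wy":0,"wz":-0.0469,"dx":-0.4906,"dy":-0.4253,"dz":0.0663,"gripper":-1}
    - {"wx":0,"wy":0,"wz":-0.0469,"dx":-0.4906,"dy":-0.4253,"dz":0.0663,"gripper":-1}
    - {"wx":0,"wy":0,"wz":-0.0469,"dx":-0.4906,"dy":-0.4253,"dz":0.0663,"gripper":-1}
    - {"wx":0,"wy":0,"wz":-0.0469,"dx":-0.4906,"dy":-0.4253,"dz":0.0663,"gripper":-1}
    - {"wx":0,"wy":0,"wz":-0.0469,"dx":-0.4906,"dy":-0.4253,"dz":0.0663,"gripper":-1}
    - {"wx":0,"wy":0,"wz":-0.0469,"dx":-0.4906,"dy":-0.4253,"dz":0.0663,"gripper":-1}
    - {"wx":0,"wy":0,"wz":-0.0469,"dx":-0.4906,"dy":-0.4253,"dz":0.0663,"gripper":-1}
    - {"wx":0,"wy":0,"wz":-0.0469,"dx":-0.4906,"dy":-0.4253,"dz":0.0663,"gripper":-1}
    - {"wx":0,"wy":0,"wz":-0.0469,"dx":-0.4906,"dy":-0.4253,"dz":0.0663,"gripper":-1}
    - {"wx":0,"wy":0,"wz":-0.0469,"dx":-0.4906,"dy":-0.4253,"dz":0.0663,"gripper":-1}
    - {"wx":0,"wy":0,"wz":-0.0469,"dx":-0.4906,"dy":-0.4253,"dz":0.0663,"gripper":-1}
    - {"wx":0,"wy":0,"wz":-0.0469,"dx":-0.4906,"dy":-0.4253,"dz":0.0663,"gripper":-1}
    - {"wx":0,"wy":0,"wz":-0.0469,"dx":-0.4906,"dy":-0.4253,"dz":0.0663,"gripper":-1}
    - {"wx":0,"wy":0,"wz":-0.0469,"dx":-0.4906,"dy":-0.4253,"dz":0.0663,"gripper":-1}
    - {"wx":0,"wy":0,"wz":-0.0469,"dx":-0.4906,"dy":-0.4253,"dz":0.0663,"gripper":-1}

```text
clock: 1.6
tcp_pos: [0.4994, 0.0622, 0.2004]
tool_rot: [-0.021, 1.0, 0.0, -0.0]
contact_force: [0.2, 0.5, -0.8]
gripper_width: 0.001
gripper_force: 0.0
```

Scaled: 0.138 m is 0.1725, 0.12 m is 0.15.

apply_moves:
  targets:
    - {"wx":0,"wy":0,"wz":0,"dx":0,"dy":0,"dz":0.05,"gripper":-1}
    - {"wx":0,"wy":0,"wz":0,"dx":0,"dy":0,"dz":0.1,"gripper":-1}
    - {"wx":0,"wy":0,"wz":0,"dx":0,"dy":0,"dz":0.15,"gripper":-1}
    - {"wx":0,"wy":0,"wz":0,"dx":0,"dy":0,"dz":0.1725,"gripper":-1}
    - {"wx":0,"wy":0,"wz":0,"dx":0,"dy":0,"dz":0.1725,"gripper":-1}
    - {"wx":0,"wy":0,"wz":0,"dx":-0.0125,"dy":0,"dz":0.1725,"gripper":-1}
    - {"wx":0,"wy":0,"wz":0,"dx":-0.025,"dy":0,"dz":0.1725,"gripper":-1}
    - {"wx":0,"wy":0,"wz":0,"dx":-0.035,"dy":0,"dz":0.1725,"gripper":-1}
    - {"wx":0,"wy":0,"wz":0,"dx":-0.035,"dy":0,"dz":0.1725,"gripper":-1}
    - {"wx":0,"wy":0,"wz":0,"dx":-0.035,"dy":0,"dz":0.1725,"gripper":-1}

```text
clock: 2.43
tcp_pos: [0.5282, 0.0627, 0.0632]
tool_rot: [-0.021, 1.0, -0.0, 0.001]
contact_force: [0.5, -0.8, -0.4]
gripper_width: -0.003
gripper_force: 0.0
```

Scaled: -0.01 m is -0.0125, -0.008 m is -0.01.

apply_moves:
  targets:
    - {"wx":0,"wy":0,"wz":0,"dx":-0.0025,"dy":0,"dz":0,"gripper":-1}
    - {"wx":0,"wy":0,"wz":0,"dx":-0.005,"dy":0,"dz":0,"gripper":-1}
    - {"wx":0,"wy":0,"wz":0,"dx":-0.0075,"dy":0,"dz":0,"gripper":-1}
    - {"wx":0,"wy":0,"wz":0,"dx":-0.01,"dy":0,"dz":0,"gripper":-1}
    - {"wx":0,"wy":0,"wz":0,"dx":-0.0125,"dy":0,"dz":0,"gripper":-1}
    - {"wx":0,"wy":0,"wz":0,"dx":-0.0125,"dy":0,"dz":0,"gripper":-1}

```text
clock: 2.93
tcp_pos: [0.5378, 0.0628, 0.0623]
tool_rot: [-0.02, 1.0, 0.0, -0.001]
contact_force: [-3.7, -0.4, 2.7]
gripper_width: -0.004
gripper_force: 1.7
```

Scaled: -0.006 m is -0.0075, -0.004 m is -0.005.

apply_moves:
  targets:
    - {"wx":0,"wy":0,"wz":0,"dx":-0.0025,"dy":0,"dz":0,"gripper":-1}
    - {"wx":0,"wy":0,"wz":0,"dx":-0.005,"dy":0,"dz":0,"gripper":-1}
    - {"wx":0,"wy":0,"wz":0,"dx":-0.0075,"dy":0,"dz":0,"gripper":-1}
    - {"wx":0,"wy":0,"wz":0,"dx":-0.0075,"dy":0,"dz":0,"gripper":-1}

```text
clock: 3.27
tcp_pos: [0.5441, 0.063, 0.0623]
tool_rot: [-0.02, 1.0, 0.0, -0.0]
contact_force: [-3.9, -0.1, 3.0]
gripper_width: 0.003
gripper_force: 1.8
```

Scaled: -0.003 m is -0.0038, -0.0015 m is -0.0019.

apply_moves:
  targets:
    - {"wx":0,"wy":0,"wz":0,"dx":-0.0019,"dy":0,"dz":0,"gripper":-1}
    - {"wx":0,"wy":0,"wz":0,"dx":-0.0038,"dy":0,"dz":0,"gripper":-1}
    - {"wx":0,"wy":0,"wz":0,"dx":-0.0038,"dy":0,"dz":0,"gripper":-1}

```text
clock: 3.52
tcp_pos: [0.5471, 0.0632, 0.0622]
tool_rot: [-0.02, 1.0, 0.0, -0.0]
contact_force: [-4.8, 0.2, 1.4]
gripper_width: -0.004
gripper_force: 1.9
```

Scaled: -0.0025 m is -0.0031, -0.0015 m is -0.0019.

apply_moves:
  targets:
    - {"wx":0,"wy":0,"wz":0,"dx":-0.0019,"dy":0,"dz":0,"gripper":-1}
    - {"wx":0,"wy":0,"wz":0,"dx":-0.0031,"dy":0,"dz":0,"gripper":-1}
    - {"wx":0,"wy":0,"wz":0,"dx":-0.0031,"dy":0,"dz":0,"gripper":-1}

```text
clock: 3.77
tcp_pos: [0.5493, 0.0633, 0.0622]
tool_rot: [-0.02, 1.0, 0.0, -0.0]
contact_force: [-5.6, 0.5, 2.8]
gripper_width: -0.002
gripper_force: 2.7
```

Scaled: -0.002 m is -0.0025, -0.001 m is -0.0013.

apply_moves:
  targets:
    - {"wx":0,"wy":0,"wz":0,"dx":-0.0013,"dy":0,"dz":0,"gripper":-1}
    - {"wx":0,"wy":0,"wz":0,"dx":-0.0025,"dy":0,"dz":0,"gripper":-1}
    - {"wx":0,"wy":0,"wz":0,"dx":-0.0025,"dy":0,"dz":0,"gripper":-1}

```text
clock: 4.02
tcp_pos: [0.5495, 0.0633, 0.0622]
tool_rot: [-0.02, 1.0, -0.0, -0.003]
contact_force: [-14.0, -2.0, 9.1]
gripper_width: -0.004
gripper_force: 7.1
```

Scaled: -0.18 m is -0.225, -0.15 m is -0.1875.

apply_moves:
  targets:
    - {"wx":0,"wy":0,"wz":0,"dx":0.0438,"dy":0,"dz":0,"gripper":-1}
    - {"wx":0,"wy":0,"wz":0,"dx":0.0875,"dy":0,"dz":0,"gripper":-1}
    - {"wx":0,"wy":0,"wz":0,"dx":0.1313,"dy":0,"dz":0,"gripper":-1}
    - {"wx":0,"wy":0,"wz":0,"dx":0.175,"dy":0,"dz":0,"gripper":-1}
    - {"wx":0,"wy":0,"wz":0,"dx":0.1875,"dy":0,"dz":-0.05,"gripper":1}
    - {"wx":0,"wy":0,"wz":0,"dx":0.1875,"dy":0,"dz":-0.1,"gripper":1}
    - {"wx":0,"wy":0,"wz":0,"dx":0.1875,"dy":0,"dz":-0.15,"gripper":1}
    - {"wx":0,"wy":0,"wz":0,"dx":0.1875,"dy":-0.0375,"dz":-0.175,"gripper":1}
    - {"wx":0,"wy":0,"wz":0,"dx":0.15,"dy":-0.0875,"dz":-0.175,"gripper":1}
    - {"wx":0,"wy":0,"wz":0,"dx":0.1125,"dy":-0.1375,"dz":-0.175,"gripper":1}
    - {"wx":0,"wy":0,"wz":0,"dx":0.0875,"dy":-0.1875,"dz":-0.175,"gripper":1}
    - {"wx":0,"wy":0,"wz":0,"dx":0.0875,"dy":-0.225,"dz":-0.175,"gripper":1}
    - {"wx":0,"wy":0,"wz":0,"dx":0.0875,"dy":-0.225,"dz":-0.175,"gripper":1}
    - {"wx":0,"wy":0,"wz":0,"dx":0.0875,"dy":-0.225,"dz":-0.175,"gripper":1}
    - {"wx":0,"wy":0,"wz":0,"dx":0.0875,"dy":-0.225,"dz":-0.175,"gripper":1}

```text
clock: 5.27
tcp_pos: [0.489, -0.1194, 0.2022]
tool_rot: [-0.02, 1.0, 0.0, 0.0]
contact_force: [-0.2, 0.1, -0.2]
gripper_width: 0.999
gripper_force: 0.0
```

Run:
```python
from h import *
s=snap('top','top2.png');np.savez('top2.npz',**s);s=snap('side');np.savez('side2.npz',**s)
u=np.array([.9992,.0405]);v=np.array([-.0405,.9992]);O=np.array([.545,.063])
for n in('top','side'):
    w=cloud(dict(np.load(n+'2.npz'))).reshape(-1,3);w=w[~np.isnan(w[:,0])]
    a=(w[:,:2]-O)@u;b=(w[:,:2]-O)@v
    q=(a>-.13)&(a<.02)&(abs(b)<.12)&(w[:,2]>.06)&(w[:,2]<.071)
    print(n,'front top: a',np.percentile(a[q],[1,50,99]).round(4),'b',np.percentile(b[q],[1,99]).round(4),np.median(w[q,2]))
    q=(a>-.08)&(a<.01)&(abs(b)<.068)&(w[:,2]<.03); print('floor z',np.percentile(w[q,2],[10,50,90]),q.sum())
    d=np.hypot(w[:,0]-.58,w[:,1]+.218); q=(d<.035)&(w[:,2]>.034)&(w[:,2]<.05)
    if q.sum()>9: print('hub',q.sum(),cv2.minEnclosingCircle(w[q,:2].astype(np.float32)),np.median(w[q,2]))
st=bot.read_state();print(st['clock'],st['tcp_pos'],rel(st,[.580,-.2178,.036]),rel(st,[.580,-.2178,.12]))
```

```text
top front top: a [-0.0938 -0.0875 -0.0819] b [-0.0219  0.0955] 0.06648447303746463
floor z [0.01790858 0.01955483 0.02123861] 2246
hub 326 ((0.5808963775634766, -0.21801939606666565), 0.020107770338654518) 0.03966915289746631
side front top: a [-0.0942 -0.089  -0.0821] b [-0.0886  0.0974] 0.06659927732265303
floor z [0.01876582 0.01988211 0.02092379] 2607
hub 172 ((0.5799688100814819, -0.21592746675014496), 0.020824681967496872) 0.03986114520584505
5.3667 [ 0.48871633 -0.11827177  0.20251133] [-0.0869817  -0.1032315   0.16655943] [-0.08702604 -0.10323326  0.08255944]
```

View pics/top2.png

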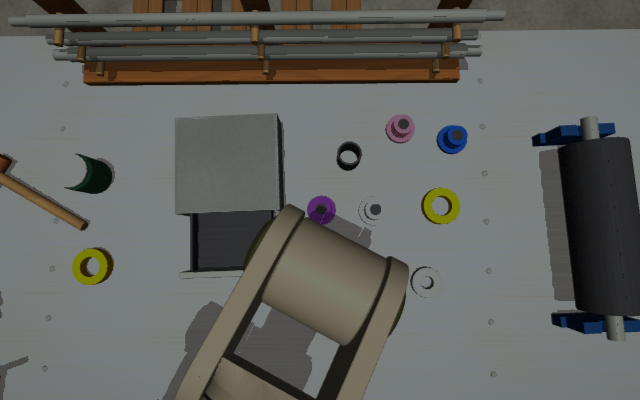

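Drawer is open (front now at row ~272), and the seal is undisturbed at (372,210). Now the grasp.

Scaled: 0.1655 m is 0.2069, 0.16 m is 0.2.

apply_moves:
  newtons: 40
  targets:
    - {"wx":0,"wy":0,"wz":0,"dx":-0.0344,"dy":-0.0388,"dz":0,"gripper":1}
    - {"wx":0,"wy":0,"wz":0,"dx":-0.0688,"dy":-0.0775,"dz":0.025,"gripper":1}
    - {"wx":0,"wy":0,"wz":0,"dx":-0.1091,"dy":-0.1158,"dz":0.05,"gripper":1}
    - {"wx":0,"wy":0,"wz":0,"dx":-0.1091,"dy":-0.1283,"dz":0.075,"gripper":1}
    - {"wx":0,"wy":0,"wz":0,"dx":-0.1091,"dy":-0.1283,"dz":0.1,"gripper":1}
    - {"wx":0,"wy":0,"wz":0,"dx":-0.1091,"dy":-0.1283,"dz":0.1,"gripper":1}
    - {"wx":0,"wy":0,"wz":0,"dx":-0.1091,"dy":-0.1283,"dz":0.1375,"gripper":1}
    - {"wx":0,"wy":0,"wz":0,"dx":-0.1091,"dy":-0.1283,"dz":0.175,"gripper":1}
    - {"wx":0,"wy":0,"wz":0,"dx":-0.1091,"dy":-0.1283,"dz":0.2,"gripper":1}
    - {"wx":0,"wy":0,"wz":0,"dx":-0.1091,"dy":-0.1283,"dz":0.2069,"gripper":1}
    - {"wx":0,"wy":0,"wz":0,"dx":-0.1091,"dy":-0.1283,"dz":0.2069,"gripper":1}
    - {"wx":0,"wy":0,"wz":0,"dx":-0.1091,"dy":-0.1283,"dz":0.2069,"gripper":1}

```text
clock: 6.37
tcp_pos: [0.581, -0.218, 0.0388]
tool_rot: [-0.021, 1.0, -0.001, 0.001]
contact_force: [0.2, 0.3, 1.1]
gripper_width: 1.004
gripper_force: 0.0
```

apply_moves:
  newtons: 40
  targets:
    - {"wx":0,"wy":0,"wz":0,"dx":0,"dy":0,"dz":0,"gripper":-1}
    - {"wx":0,"wy":0,"wz":0,"dx":0,"dy":0,"dz":0,"gripper":-1}
    - {"wx":0,"wy":0,"wz":0,"dx":0,"dy":0,"dz":0,"gripper":-1}
    - {"wx":0,"wy":0,"wz":0,"dx":0,"dy":0,"dz":0,"gripper":-1}
    - {"wx":0,"wy":0,"wz":0,"dx":0,"dy":0,"dz":0,"gripper":-1}
    - {"wx":0,"wy":0,"wz":0,"dx":0,"dy":0,"dz":0,"gripper":-1}
    - {"wx":0,"wy":0,"wz":0,"dx":0,"dy":0,"dz":0,"gripper":-1}
    - {"wx":0,"wy":0,"wz":0,"dx":0,"dy":0,"dz":0,"gripper":-1}
    - {"wx":0,"wy":0,"wz":0,"dx":0,"dy":0,"dz":0,"gripper":-1}
    - {"wx":0,"wy":0,"wz":0,"dx":0,"dy":0,"dz":0,"gripper":-1}

```text
clock: 7.2
tcp_pos: [0.5805, -0.2184, 0.0378]
tool_rot: [-0.02, 1.0, -0.0, 0.0]
contact_force: [-0.6, 1.7, 5.5]
gripper_width: 0.449
gripper_force: 39.9
```

Scaled: 0.2856 m is 0.357, 0.0474 m is 0.0593.

apply_moves:
  targets:
    - {"wx":0,"wy":0,"wz":0,"dx":0,"dy":0,"dz":-0.0188,"gripper":-1}
    - {"wx":0,"wy":0,"wz":0,"dx":0,"dy":0,"dz":-0.05,"gripper":-1}
    - {"wx":0,"wy":0,"wz":0,"dx":0,"dy":0,"dz":-0.0875,"gripper":-1}
    - {"wx":0,"wy":0,"wz":0,"dx":0,"dy":0,"dz":-0.125,"gripper":-1}
    - {"wx":0,"wy":0,"wz":0,"dx":0,"dy":0,"dz":-0.15,"gripper":-1}
    - {"wx":0,"wy":0,"wz":0,"dx":0.005,"dy":0.0313,"dz":-0.15,"gripper":-1}
    - {"wx":0,"wy":0,"wz":0,"dx":0.0113,"dy":0.0688,"dz":-0.15,"gripper":-1}
    - {"wx":0,"wy":0,"wz":0,"dx":0.0188,"dy":0.1125,"dz":-0.15,"gripper":-1}
    - {"wx":0,"wy":0,"wz":0,"dx":0.0263,"dy":0.1563,"dz":-0.15,"gripper":-1}
    - {"wx":0,"wy":0,"wz":0,"dx":0.0338,"dy":0.2,"dz":-0.15,"gripper":-1}
    - {"wx":0,"wy":0,"wz":0,"dx":0.0413,"dy":0.2438,"dz":-0.15,"gripper":-1}
    - {"wx":0,"wy":0,"wz":0,"dx":0.0475,"dy":0.2875,"dz":-0.15,"gripper":-1}
    - {"wx":0,"wy":0,"wz":0,"dx":0.0538,"dy":0.325,"dz":-0.15,"gripper":-1}
    - {"wx":0,"wy":0,"wz":0,"dx":0.0593,"dy":0.35,"dz":-0.15,"gripper":-1}
    - {"wx":0,"wy":0,"wz":0,"dx":0.0593,"dy":0.357,"dz":-0.15,"gripper":-1}
    - {"wx":0,"wy":0,"wz":0,"dx":0.0593,"dy":0.357,"dz":-0.15,"gripper":-1}
    - {"wx":0,"wy":0,"wz":0,"dx":0.0593,"dy":0.357,"dz":-0.15,"gripper":-1}
    - {"wx":0,"wy":0,"wz":0,"dx":0.0593,"dy":0.357,"dz":-0.15,"gripper":-1}

```text
clock: 8.7
tcp_pos: [0.5217, 0.064, 0.1567]
tool_rot: [-0.02, 1.0, -0.0, -0.0]
contact_force: [-0.0, -0.3, -3.3]
gripper_width: 0.45
gripper_force: 41.6
```

Run:
```python
from h import *
s=snap('side','side3.png')
st=bot.read_state();print(st['clock'],st['tcp_pos'],st['gripper_width'],st['contact_force'],rel(st,[.5214,.065,.0585]))
```

```text
8.75 [0.52167925 0.06389242 0.15668837] 0.45122401069199314 [ 0.55252254 -0.29743292 -4.12052459] [0.00021994 0.00114204 0.09818813]
```

View pics/side3.png

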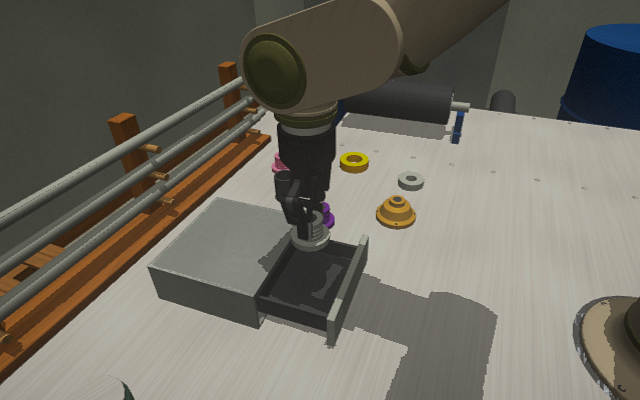

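The seal is held level, at about (311,235), over the open tray. Lowering it now.

Scaled: 0.097 m is 0.1213, 0.094 m is 0.1175.

apply_moves:
  targets:
    - {"wx":0,"wy":0,"wz":0,"dx":0,"dy":0.0013,"dz":0.0375,"gripper":-1}
    - {"wx":0,"wy":0,"wz":0,"dx":0,"dy":0.0013,"dz":0.0688,"gripper":-1}
    - {"wx":0,"wy":0,"wz":0,"dx":0,"dy":0.0013,"dz":0.0938,"gripper":-1}
    - {"wx":0,"wy":0,"wz":0,"dx":0,"dy":0.0013,"dz":0.11,"gripper":-1}
    - {"wx":0,"wy":0,"wz":0,"dx":0,"dy":0.0013,"dz":0.1175,"gripper":-1}
    - {"wx":0,"wy":0,"wz":0,"dx":0,"dy":0.0013,"dz":0.1213,"gripper":-1}
    - {"wx":0,"wy":0,"wz":0,"dx":0,"dy":0.0013,"dz":0.1213,"gripper":-1}
    - {"wx":0,"wy":0,"wz":0,"dx":0,"dy":0.0013,"dz":0.1213,"gripper":-1}
    - {"wx":0,"wy":0,"wz":0,"dx":0,"dy":0.0013,"dz":0.1213,"gripper":-1}

```text
clock: 9.5
tcp_pos: [0.5218, 0.0659, 0.0607]
tool_rot: [-0.02, 1.0, -0.0, 0.001]
contact_force: [-0.9, -0.5, -3.6]
gripper_width: 0.457
gripper_force: 41.6
```

Scaled: 0.002 m is 0.0025, 0.001 m is 0.0013.

apply_moves:
  targets:
    - {"wx":0,"wy":0,"wz":0,"dx":0,"dy":0,"dz":0.0013,"gripper":-1}
    - {"wx":0,"wy":0,"wz":0,"dx":0,"dy":0,"dz":0.0025,"gripper":-1}
    - {"wx":0,"wy":0,"wz":0,"dx":0,"dy":0,"dz":0.0025,"gripper":-1}

```text
clock: 9.75
tcp_pos: [0.5213, 0.0661, 0.0579]
tool_rot: [-0.02, 1.0, -0.0, 0.0]
contact_force: [-0.4, -0.0, -3.9]
gripper_width: 0.451
gripper_force: 41.6
```

Scaled: 0.001 m is 0.0013.

apply_moves:
  targets:
    - {"wx":0,"wy":0,"wz":0,"dx":0,"dy":0,"dz":0.0013,"gripper":-1}
    - {"wx":0,"wy":0,"wz":0,"dx":0,"dy":0,"dz":0.0013,"gripper":-1}
    - {"wx":0,"wy":0,"wz":0,"dx":0,"dy":0,"dz":0.0013,"gripper":-1}

```text
clock: 10.0
tcp_pos: [0.5219, 0.0661, 0.0578]
tool_rot: [-0.02, 1.0, -0.0, 0.001]
contact_force: [-1.2, -0.1, 4.7]
gripper_width: 0.458
gripper_force: 42.5
```

Scaled: 0.12 m is 0.15, -0.02 m is -0.025.

apply_moves:
  targets:
    - {"wx":0,"wy":0,"wz":0,"dx":0,"dy":0,"dz":0,"gripper":0.6}
    - {"wx":0,"wy":0,"wz":0,"dx":0,"dy":0,"dz":0,"gripper":0.6}
    - {"wx":0,"wy":0,"wz":0,"dx":0,"dy":0,"dz":0,"gripper":0.6}
    - {"wx":0,"wy":0,"wz":0,"dx":0,"dy":0,"dz":0,"gripper":0.6}
    - {"wx":0,"wy":0,"wz":0,"dx":0,"dy":0,"dz":0,"gripper":0.6}
    - {"wx":0,"wy":0,"wz":0,"dx":0,"dy":0,"dz":0,"gripper":0.6}
    - {"wx":0,"wy":0,"wz":0,"dx":0,"dy":0,"dz":0,"gripper":0.6}
    - {"wx":0,"wy":0,"wz":0,"dx":0,"dy":0,"dz":-0.025,"gripper":0.6}
    - {"wx":0,"wy":0,"wz":0,"dx":0,"dy":0,"dz":-0.0625,"gripper":0.6}
    - {"wx":0,"wy":0,"wz":0,"dx":0,"dy":0,"dz":-0.1125,"gripper":0.6}
    - {"wx":0,"wy":0,"wz":0,"dx":0,"dy":0,"dz":-0.125,"gripper":-1}
    - {"wx":0,"wy":0,"wz":0,"dx":0.05,"dy":0,"dz":-0.125,"gripper":-1}
    - {"wx":0,"wy":0,"wz":0,"dx":0.1,"dy":0,"dz":-0.125,"gripper":-1}
    - {"wx":0,"wy":0,"wz":0,"dx":0.15,"dy":0,"dz":-0.125,"gripper":-1}
    - {"wx":0,"wy":0,"wz":0,"dx":0.15,"dy":0,"dz":-0.125,"gripper":-1}

```text
clock: 11.25
tcp_pos: [0.3936, 0.0621, 0.1557]
tool_rot: [-0.02, 1.0, 0.001, -0.004]
contact_force: [-0.0, -0.2, -0.4]
gripper_width: 0.088
gripper_force: 0.0
```

Run:
```python
from h import *
u=np.array([.9992,.0405]);v=np.array([-.0405,.9992]);O=np.array([.545,.063])
for n in('side','top'):
    w=cloud(snap(n,n+'4.png')).reshape(-1,3);w=w[~np.isnan(w[:,0])]
    a=(w[:,:2]-O)@u;b=(w[:,:2]-O)@v
    q=(a>-.13)&(a<-.07)&(abs(b)<.12)&(w[:,2]>.06)&(w[:,2]<.071)
    if q.sum(): print(n,'front a',np.percentile(a[q],[1,50,99]).round(4))
    q=(a>-.07)&(a<.015)&(abs(b)<.06)&(w[:,2]>.054)&(w[:,2]<.066)
    if q.sum()>9: print('hub',q.sum(),cv2.minEnclosingCircle(np.c_[a[q],b[q]].astype(np.float32)),np.percentile(w[q,2],[10,50,90]))
st=bot.read_state();print(st['clock'],st['tcp_pos'],st['gripper_width'])
```

```text
side front a [-0.0942 -0.089  -0.0819]
hub 408 ((-0.023268161341547966, 0.00515957223251462), 0.02095494046807289) [0.0579319  0.05980696 0.06100556]
top front a [-0.0937 -0.0874 -0.0817]
hub 347 ((-0.023233002051711082, 0.004240585491061211), 0.020154263824224472) [0.05785086 0.05984641 0.0612758 ]
11.35 [0.40067913 0.06125637 0.1572169 ] 0.004185511098548696
```

View pics/side4.png

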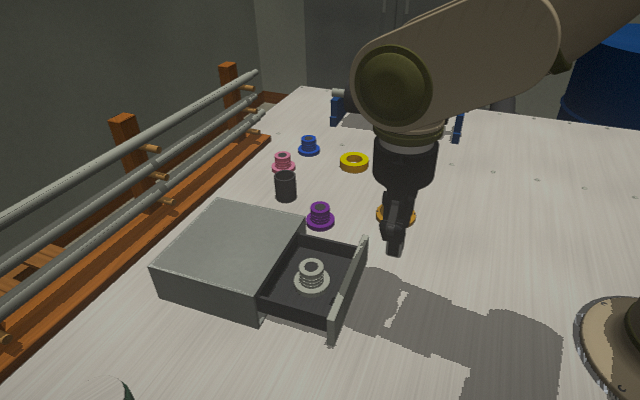

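The seal sits upright and centred in the tray, at about (312,275). Next is pushing the drawer home.

Scaled: 0.095 m is 0.1188, -0.071 m is -0.0888.

apply_moves:
  targets:
    - {"wx":0,"wy":0,"wz":0,"dx":0,"dy":0,"dz":0.0438,"gripper":-1}
    - {"wx":0,"wy":0,"wz":0,"dx":0,"dy":0,"dz":0.0875,"gripper":-1}
    - {"wx":0,"wy":0,"wz":0,"dx":0,"dy":0,"dz":0.1188,"gripper":-1}
    - {"wx":0,"wy":0,"wz":0,"dx":0,"dy":0,"dz":0.1188,"gripper":-1}
    - {"wx":0,"wy":0,"wz":0,"dx":-0.0188,"dy":0,"dz":0.1188,"gripper":-1}
    - {"wx":0,"wy":0,"wz":0,"dx":-0.0375,"dy":0,"dz":0.1188,"gripper":-1}
    - {"wx":0,"wy":0,"wz":0,"dx":-0.0425,"dy":0,"dz":0.1188,"gripper":-1}
    - {"wx":0,"wy":0,"wz":0,"dx":-0.0463,"dy":0,"dz":0.1188,"gripper":-1}
    - {"wx":0,"wy":0,"wz":0,"dx":-0.05,"dy":0,"dz":0.1188,"gripper":-1}
    - {"wx":0,"wy":0,"wz":0,"dx":-0.0538,"dy":0,"dz":0.1188,"gripper":-1}
    - {"wx":0,"wy":0,"wz":0,"dx":-0.0588,"dy":0,"dz":0.1188,"gripper":-1}
    - {"wx":0,"wy":0,"wz":0,"dx":-0.0638,"dy":0,"dz":0.1188,"gripper":-1}
    - {"wx":0,"wy":0,"wz":0,"dx":-0.0688,"dy":0,"dz":0.1188,"gripper":-1}
    - {"wx":0,"wy":0,"wz":0,"dx":-0.0738,"dy":0,"dz":0.1188,"gripper":-1}
    - {"wx":0,"wy":0,"wz":0,"dx":-0.0788,"dy":0,"dz":0.1188,"gripper":-1}
    - {"wx":0,"wy":0,"wz":0,"dx":-0.0838,"dy":0,"dz":0.1188,"gripper":-1}
    - {"wx":0,"wy":0,"wz":0,"dx":-0.0888,"dy":0,"dz":0.1188,"gripper":-1}

```text
clock: 12.77
tcp_pos: [0.4727, 0.0642, 0.0618]
tool_rot: [-0.02, 1.0, 0.0, -0.0]
contact_force: [-4.3, 0.5, 2.6]
gripper_width: 0.006
gripper_force: 1.6
```

Scaled: -0.053 m is -0.0663, -0.02 m is -0.025.

apply_moves:
  targets:
    - {"wx":0,"wy":0,"wz":0,"dx":-0.005,"dy":0,"dz":0,"gripper":-1}
    - {"wx":0,"wy":0,"wz":0,"dx":-0.01,"dy":0,"dz":0,"gripper":-1}
    - {"wx":0,"wy":0,"wz":0,"dx":-0.015,"dy":0,"dz":0,"gripper":-1}
    - {"wx":0,"wy":0,"wz":0,"dx":-0.02,"dy":0,"dz":0,"gripper":-1}
    - {"wx":0,"wy":0,"wz":0,"dx":-0.025,"dy":0,"dz":0,"gripper":-1}
    - {"wx":0,"wy":0,"wz":0,"dx":-0.03,"dy":0,"dz":0,"gripper":-1}
    - {"wx":0,"wy":0,"wz":0,"dx":-0.035,"dy":0,"dz":0,"gripper":-1}
    - {"wx":0,"wy":0,"wz":0,"dx":-0.04,"dy":0,"dz":0,"gripper":-1}
    - {"wx":0,"wy":0,"wz":0,"dx":-0.045,"dy":0,"dz":0,"gripper":-1}
    - {"wx":0,"wy":0,"wz":0,"dx":-0.05,"dy":0,"dz":0,"gripper":-1}
    - {"wx":0,"wy":0,"wz":0,"dx":-0.055,"dy":0,"dz":0,"gripper":-1}
    - {"wx":0,"wy":0,"wz":0,"dx":-0.0588,"dy":0,"dz":0,"gripper":-1}
    - {"wx":0,"wy":0,"wz":0,"dx":-0.0625,"dy":0,"dz":0,"gripper":-1}
    - {"wx":0,"wy":0,"wz":0,"dx":-0.0663,"dy":0,"dz":0,"gripper":-1}

```text
clock: 13.93
tcp_pos: [0.5254, 0.0663, 0.0618]
tool_rot: [-0.02, 1.0, 0.0, -0.0]
contact_force: [-4.7, 2.9, 2.4]
gripper_width: 0.005
gripper_force: 2.2
```

Stop is at TCP x ≈ 0.5495, so about 24 mm remains.

Scaled: -0.023 m is -0.0288, -0.021 m is -0.0263.

apply_moves:
  targets:
    - {"wx":0,"wy":0,"wz":0,"dx":-0.0038,"dy":0,"dz":0,"gripper":-1}
    - {"wx":0,"wy":0,"wz":0,"dx":-0.0075,"dy":0,"dz":0,"gripper":-1}
    - {"wx":0,"wy":0,"wz":0,"dx":-0.0113,"dy":0,"dz":0,"gripper":-1}
    - {"wx":0,"wy":0,"wz":0,"dx":-0.015,"dy":0,"dz":0,"gripper":-1}
    - {"wx":0,"wy":0,"wz":0,"dx":-0.0188,"dy":0,"dz":0,"gripper":-1}
    - {"wx":0,"wy":0,"wz":0,"dx":-0.0225,"dy":0,"dz":0,"gripper":-1}
    - {"wx":0,"wy":0,"wz":0,"dx":-0.0263,"dy":0,"dz":0,"gripper":-1}
    - {"wx":0,"wy":0,"wz":0,"dx":-0.0288,"dy":0,"dz":0,"gripper":-1}
    - {"wx":0,"wy":0,"wz":0,"dx":-0.0288,"dy":0,"dz":0,"gripper":-1}

```text
clock: 14.68
tcp_pos: [0.5487, 0.0672, 0.0617]
tool_rot: [-0.02, 1.0, -0.0, 0.0]
contact_force: [-3.7, 2.3, 0.9]
gripper_width: 0.002
gripper_force: 1.7
```

Scaled: -0.002 m is -0.0025, -0.001 m is -0.0013.

apply_moves:
  targets:
    - {"wx":0,"wy":0,"wz":0,"dx":-0.0013,"dy":0,"dz":0,"gripper":-1}
    - {"wx":0,"wy":0,"wz":0,"dx":-0.0025,"dy":0,"dz":0,"gripper":-1}
    - {"wx":0,"wy":0,"wz":0,"dx":-0.0025,"dy":0,"dz":0,"gripper":-1}
    - {"wx":0,"wy":0,"wz":0,"dx":-0.0025,"dy":0,"dz":0,"gripper":-1}

```text
clock: 15.02
tcp_pos: [0.5492, 0.0672, 0.0617]
tool_rot: [-0.02, 1.0, -0.0, -0.001]
contact_force: [-8.0, 0.9, 5.0]
gripper_width: -0.0
gripper_force: 4.3
```

Scaled: -0.001 m is -0.0013.

apply_moves:
  targets:
    - {"wx":0,"wy":0,"wz":0,"dx":-0.0013,"dy":0,"dz":0,"gripper":-1}
    - {"wx":0,"wy":0,"wz":0,"dx":-0.0013,"dy":0,"dz":0,"gripper":-1}
    - {"wx":0,"wy":0,"wz":0,"dx":-0.0013,"dy":0,"dz":0,"gripper":-1}

```text
clock: 15.27
tcp_pos: [0.5493, 0.0672, 0.0618]
tool_rot: [-0.02, 1.0, -0.0, -0.002]
contact_force: [-13.1, -0.3, 7.2]
gripper_width: 0.005
gripper_force: 6.5
```

Scaled: 0.15 m is 0.1875, 0.02 m is 0.025.

apply_moves:
  targets:
    - {"wx":0,"wy":0,"wz":0,"dx":0.025,"dy":0,"dz":0,"gripper":-1}
    - {"wx":0,"wy":0,"wz":0,"dx":0.0688,"dy":0,"dz":0,"gripper":-1}
    - {"wx":0,"wy":0,"wz":0,"dx":0.1188,"dy":0,"dz":0,"gripper":-1}
    - {"wx":0,"wy":0,"wz":0,"dx":0.1625,"dy":0,"dz":-0.0125,"gripper":-1}
    - {"wx":0,"wy":0,"wz":0,"dx":0.1875,"dy":0,"dz":-0.05,"gripper":-1}
    - {"wx":0,"wy":0,"wz":0,"dx":0.1875,"dy":0,"dz":-0.1,"gripper":-1}
    - {"wx":0,"wy":0,"wz":0,"dx":0.1875,"dy":0,"dz":-0.15,"gripper":-1}
    - {"wx":0,"wy":0,"wz":0,"dx":0.1875,"dy":0,"dz":-0.15,"gripper":-1}
    - {"wx":0,"wy":0,"wz":0,"dx":0.1875,"dy":0,"dz":-0.15,"gripper":-1}
    - {"wx":0,"wy":0,"wz":0,"dx":0.1875,"dy":0,"dz":-0.15,"gripper":-1}
    - {"wx":0,"wy":0,"wz":0,"dx":0.1875,"dy":0,"dz":-0.15,"gripper":-1}
    - {"wx":0,"wy":0,"wz":0,"dx":0.1875,"dy":0,"dz":-0.15,"gripper":-1}
    - {"wx":0,"wy":0,"wz":0,"dx":0.1875,"dy":0,"dz":-0.15,"gripper":-1}
    - {"wx":0,"wy":0,"wz":0,"dx":0.1875,"dy":0,"dz":-0.15,"gripper":-1}
    - {"wx":0,"wy":0,"wz":0,"dx":0.1875,"dy":0,"dz":-0.15,"gripper":-1}
    - {"wx":0,"wy":0,"wz":0,"dx":0.1875,"dy":0,"dz":-0.15,"gripper":-1}

```text
clock: 16.6
tcp_pos: [0.4014, 0.0612, 0.1816]
tool_rot: [-0.02, 1.0, 0.0, -0.0]
contact_force: [-0.5, -0.6, 0.0]
gripper_width: -0.0
gripper_force: 0.0
```

Run:
```python
from h import *
u=np.array([.9992,.0405]);v=np.array([-.0405,.9992]);O=np.array([.545,.063])
for n in('side','top'):
    w=cloud(snap(n,n+'5.png')).reshape(-1,3);w=w[~np.isnan(w[:,0])]
    a=(w[:,:2]-O)@u;b=(w[:,:2]-O)@v
    q=(a>-.13)&(a<.018)&(abs(b)<.12)&(w[:,2]>.06)&(w[:,2]<.071)
    if q.sum(): print(n,'front a',np.percentile(a[q],[1,50,99]).round(4))
st=bot.read_state();print(st['clock'],st['tcp_pos'],st['contact_force'])
```

```text
side front a [0.0001 0.0045 0.0119]
top front a [0.0007 0.0065 0.0126]
16.7 [0.40142912 0.06123731 0.18174447] [ 0.42002257 -0.65131572  0.25791822]
```

View pics/side5.png

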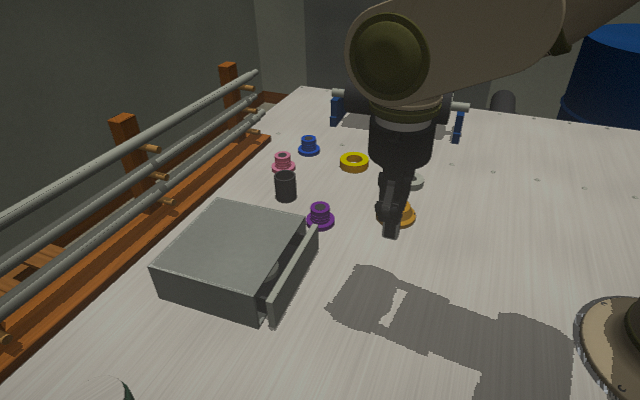

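The drawer is latched at 0, with its front edge running from (270,315) to (315,232) as at the start, and the arm is clear of it.

```bash
python3 -c "
from h import *
print(bot.finish_job())"
```

```text
the job is handed in; nothing more can be done
None
```

The job is handed in at about 17 s on the clock: the seal was set hub up and centred on the drawer floor, and the cameras show the drawer latched shut with the arm clear, but no verdict was returned.

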